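# Complete the row of storage boxes on the desk rack

## Task

Complete the row on the low wooden rack: put the loose storage box from the table and the one from the open white carton into the gap between the two boxes standing there, so that all four stand upright side by side, stepping down in height from the tallest at one end to the shortest at the other. Their narrow faces should be in line along the rack's front and back edges, with no gap between neighbours wide enough to put a finger in. Set the boxes down rather than dropping them, leave the two boxes already on the rack in their places, and do not disturb the coin tray, the loupe or the glasses case.

Things in the scene. Friction and masses are not known exactly. Their poses are not given: they have to be found in the camera images.
- rack: Fixed low dark-wood rack: board 70 mm deep (its x), 182 long (its y), top 30 mm above the table; at each end a panel 8 mm thick, 90 high from the table; no back or roof. Boxes stand in the middle of its depth (5 mm of board shows before and behind). Origin: centre of its underside, on the table. Place and yaw vary.
- tallest: Upright brown board box, 60 mm deep (its x), 40 thick (its y), 112 tall, about 0.2 kg; half-turn alike, label and finger hole on both narrow faces. Origin: centre of its underside. Stands on the rack at one end of the row (which end varies), about 67 mm from the rack's centre along y. Leave it there.
- shortest: Upright brown board box, 60 mm deep (its x), 40 thick (its y), 70 tall, about 0.2 kg; half-turn alike, label and finger hole on both narrow faces. Origin: centre of its underside. Stands at the other end of the row; the gap from it to the tallest is 80 mm (the two missing boxes) plus 12 to 16 mm. Leave it there.
- taller_loose: Upright brown board box, 60 mm deep (its x), 40 thick (its y), 98 tall, about 0.2 kg; half-turn alike, label and finger hole on both narrow faces. Origin: centre of its underside. Stands alone on the table, turned up to 35 degrees. Belongs next to the tallest.
- shorter_loose: Upright brown board box, 60 mm deep (its x), 40 thick (its y), 84 tall, about 0.2 kg; half-turn alike, label and finger hole on both narrow faces. Origin: centre of its underside. Stands in the carton on its floor, narrow faces close to the long walls: there take it across its 40 mm, in the row only across its 60 mm, so set it down between. Belongs next to the shortest.
- carton: Fixed open-topped white carton, outside 76 (its x) x 172 (its y) x 86 mm high, walls and floor 4 mm, holding one box near its middle (top 2 mm above the rim) with 50 mm or more free on both sides of it along y. Origin: centre of its underside. The table in front of the robot, before the rack, is free for setting a box down.
- coin_tray: Bystander: flat dark-wood tray of coins, 140 (its x) x 176 x 12 mm, 0.5 kg. Origin at the centre of its underside.
- loupe: Bystander: small black eyeglass loupe, 38 mm across and 38 mm tall. Origin at the centre of its underside.
- glasses_case: Bystander: black glasses case, 160 (its x) x 60 x 34 mm. Origin at the centre of its underside.
Mind the look-alikes: they are no part of the job. What is shaped like the rack but green or yellow is not meant. Leave any blue look-alike of the taller_loose alone.

How it is judged:
By the outcome, as a careful person would: the job done as asked, in the order asked, and still so for the second after the job is handed in, with the robot touching nothing.
It also fails if it takes over 66 s, if anything falls off the work surface, if the arm or the gripper's body presses on something with over 40 N, if the wrist force passes 120 N, or if a joint passes its speed limit or range.

## Robot

A 7-joint arm with a two-finger parallel gripper is mounted at the origin on the work surface. World frame = base frame: x ahead of the robot, y to its left, z up, the work surface at z = 0. Lengths are in m, angles in rad, forces in N, time in s.
With the tool pointing down it reaches from about 0.4 to 0.875 m from the base axis. Payload 19.3 kg.
Tool frame: the origin (TCP) lies on the front face of the gripper's body, between the roots of the fingers; the fingertips stand 73 mm ahead of it and the grasp point (between the pads) lies 54 mm ahead of it (tcp_to_tips is the distance from the TCP to the fingertips, in m); z points along the fingers, y is the direction in which the jaws open and shut (so a half turn about z gives the same grasp; the last joint's range is limited). The gripper opens to 85 mm and grips with 20 to 120 N. Pads are 22 mm wide; open, the fingers measure 114 mm over their backs; the gripper's body (76 mm by 85 mm) begins 54 mm behind the grasp point. The pads swing forward as they close: fully open they stand 13 mm farther back than shut.
Start: joints at [1.096, 0.521, -0.036, 1.599, 0.021, 1.021, -0.113], TCP at [0.246, -0.574, 0.304] pointing down, gripper open.
Joint ranges: [-2.91, 2.91], [-0.3, 2.13], [-1.5, 1.42], [0.17, 2.43], [-1.26, 4.41], [0.16, 1.93], [-2.52, 2.52]. Speed limits (rad/s): [1.89, 1.89, 2.39, 2.39, 3.01, 3.01, 3.01].

## Interface

Orientations are given as a rotation vector (axis times angle).
In Python, from rig import sense, grab_frame, close_job, tcp_to_tips gives the robot as it stands.
- The arm moves only by the tool step_arm, never from a script. Its argument "increments" is a list of rows, each an object with "translation": the shift along the tool's x, y, z in mm, a list of three; "angular": the turn, a rotation vector about the tool's x, y, z in degrees, a list of three; "fingers": the finger opening in mm, from 0 to 85.4. A call has exactly 10 rows; each row is the pose to reach, as a shift and turn from the pose commanded when the call began, along the tool's axes at that moment; what a row does not reach only later rows make up. A row lasts 1/10 s, in which the tool goes at most 50 mm and 8.59 degrees, less where a joint would pass 70% of its speed; a pose out of reach is approached as far as the arm can. A call with a gripper value outside its range is refused whole. The fingers move at their own pace and stop on an object; the grip force is fixed at half the most. Time passes only in rows, so rows that repeat a pose let the fingers close, or fill a call up. It gives the time, the measured TCP pose, the force and the opening at its end, in the units of the state.
- sense(): the state, without advancing time (a new reading comes with each control period).
- grab_frame(name): name is "side" or "top" or "wrist"; returns a dict with "img" (400x640x3 uint8, red, green, blue), "intrinsics" (3x3 intrinsics, pixels), "T" (4x4, takes a point from camera to world coordinates). Camera axes: x right, y down, z forward; pixel columns grow to the right and rows downward; lengths in m; the calibration is good to about 2 mm. A picture is of the moment at which its call begins. There is no depth.
- close_job(): hands the job in, once; it reports no verdict.
The state is a dict: "clock": time; "joint_pos": joint angles; "qvel": joint speeds; "effort": joint torques, N m; "tcp_pos": TCP position; "orientation": TCP orientation; "ft_force": force on the tool from outside, world axes, zero at the start; "wrist_torque": the same for the moment, N m; "grip_width": finger opening in m.
Only numpy, scipy, OpenCV 4.12 (cv2) and the standard library are available. Lean on these libraries where they do the work, as an engineer would, in place of code of your own. Each camera call takes 0.05 s, during which the arm holds its last target. There are 200 camera calls.

## Working session

There is one attempt and no reset: what is moved stays moved. The work goes in short steps, Python scripts to look and compute and a tool call to move; the robot and the scene stay as the last step left them, time stands still between calls to the robot, and variables do not carry over. Pictures are saved under pics/ and viewed, about 8 in all and at most 12, crops included, and the job is handed in when it is done.

Besides the shell and the picture viewer there is one more tool, called after "Call:" as name(argument=value, ...), one argument or row to a line, values as JSON. step_arm: Moves the arm, as the interface text tells. Its arguments: {"type":"object","properties":{"increments":{"type":"array"}},"required":["increments"]}

```bash
ls; mkdir -p pics
python3 - <<'E'
from rig import *
import cv2,numpy as np,pickle
print(sense(),tcp_to_tips)
d={}
for n in("top","side"):
    f=grab_frame(n);d[n]=f;print(n,f["intrinsics"].tolist(),np.round(f["T"],4).tolist())
    cv2.imwrite(f"pics/{n}0.png",f["img"][:,:,::-1])
pickle.dump(d,open("f0.pkl","wb"))
E
```

```text
pics
{'clock': 0.0, 'joint_pos': array([ 1.09582846,  0.52202267, -0.03632439,  1.59997424,  0.02120194,
        1.02110108, -0.11280511]), 'qvel': array([-0.00087697,  0.00021822,  0.00034732,  0.00049775,  0.00010789,
       -0.00019478,  0.00037849]), 'effort': array([-7.76868674e-04, -9.27117920e+01,  1.97945796e+00, -3.69941032e+01,
        1.78076571e-02,  8.11851409e-03, -1.24710973e-04]), 'tcp_pos': array([ 0.24600346, -0.57428614,  0.30333242]), 'orientation': array([-3.07642286e+00, -6.31233123e-01,  4.79464366e-04]), 'ft_force': array([-0.33808779, -0.25935752,  0.00533479]), 'wrist_torque': array([-0.01959532, -0.05130829,  0.03742731]), 'grip_width': 0.08575593519693678} 0.0726
top [[478.15909232857365, 0.0, 323.89398972995446], [0.0, 478.15909232857365, 204.0517386173708], [0.0, 0.0, 1.0]] [[-0.0263, -0.9984, 0.0491, 0.524], [-0.9996, 0.026, -0.0057, -0.0051], [0.0044, -0.0492, -0.9988, 1.2631], [0.0, 0.0, 0.0, 1.0]]
side [[395.26830179149295, 0.0, 323.6793859127542], [0.0, 395.26830179149295, 199.8397286218918], [0.0, 0.0, 1.0]] [[0.952, -0.2238, 0.209, 0.3503], [-0.3062, -0.6926, 0.6531, -0.7281], [-0.0014, -0.6857, -0.7279, 0.8528], [0.0, 0.0, 0.0, 1.0]]
```

View pics/top0.png

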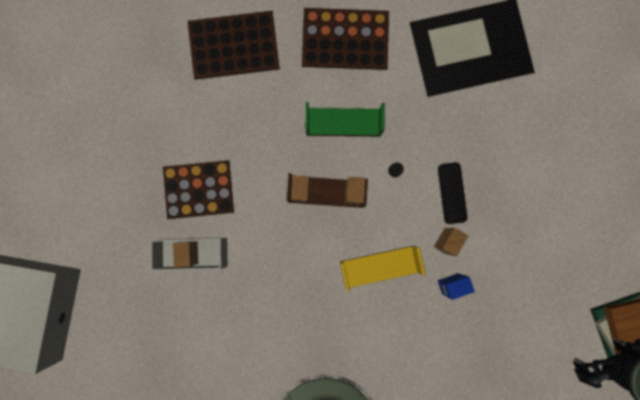

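View pics/side0.png

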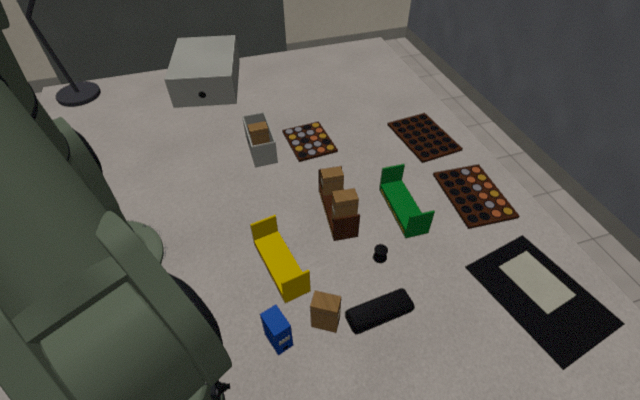

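The top view shows the rack at (327,190) with its two boxes at (299,188) and (356,190). The loose box is at (451,241) with the blue look-alike below it, the carton is at (190,253) with its box at (184,254), and the loupe is at (396,170). The side view shows the same things. Next I'll look at enlarged crops.

```bash
cat > h.py <<'E'
import numpy as np,cv2
def ray(f,uv):
    d=np.linalg.solve(f["intrinsics"],np.r_[uv,1.]);T=np.array(f["T"]);return T[:3,3],T[:3,:3]@d
def onz(f,uv,z):
    o,d=ray(f,uv);return o+d*(z-o[2])/d[2]
def tri(f,a,g,b):
    o,d=ray(f,a);p,e=ray(g,b);d=d/np.linalg.norm(d);e=e/np.linalg.norm(e)
    s=np.linalg.lstsq(np.c_[d,-e],p-o,rcond=None)[0];A=o+d*s[0];B=p+e*s[1]
    return (A+B)/2,np.linalg.norm(A-B)
def crop(im,x,y,w,h,k):
    return cv2.resize(im[y:y+h,x:x+w],None,fx=k,fy=k,interpolation=cv2.INTER_CUBIC)
E
python3 - <<'E'
import pickle;from h import *
d=pickle.load(open("f0.pkl","rb"));t=d["top"]["img"];s=d["side"]["img"]
C=[crop(t,280,165,100,50,4),crop(t,425,215,100,50,4),crop(t,145,225,100,50,4)]
D=[crop(s,300,150,100,100,4),crop(s,240,110,50,50,4),crop(s,300,280,50,50,4)]
L=np.vstack(C);R=np.vstack([D[0],np.hstack(D[1:])])
cv2.imwrite("pics/c1.png",np.hstack([L,R])[:,:,::-1])
for n in("top","side"):
    h=cv2.cvtColor(d[n]["img"],cv2.COLOR_RGB2HSV)
    m=cv2.inRange(h,(8,80,90),(22,255,255));
    for c in cv2.findContours(m,0,2)[0]:
        if cv2.contourArea(c)>100:print(n,cv2.contourArea(c),cv2.minAreaRect(c))
E
```

```text
top 263.5 ((628.6345825195312, 329.673095703125), (21.1805419921875, 24.906749725341797), 78.69007110595703)
top 326.5 ((180.5, 254.0), (24.0, 15.0), 90.0)
top 349.0 ((454.70770263671875, 241.7615203857422), (16.620651245117188, 24.68290901184082), 29.744882583618164)
top 362.5 ((355.5, 189.5), (25.0, 17.0), 90.0)
top 318.5 ((299.053955078125, 187.43373107910156), (15.83311939239502, 24.271127700805664), 5.440331935882568)
side 412.0 ((325.2117919921875, 301.04705810546875), (27.984033584594727, 16.48671531677246), 12.528807640075684)
side 237.5 ((344.8973388671875, 194.81539916992188), (12.16391658782959, 24.673961639404297), 81.46923065185547)
side 173.0 ((331.58111572265625, 171.98648071289062), (9.699540138244629, 21.865066528320312), 80.53767395019531)
side 119.0 ((257.4038391113281, 126.01921844482422), (7.648528575897217, 18.827144622802734), 78.69007110595703)
```

View pics/c1.png

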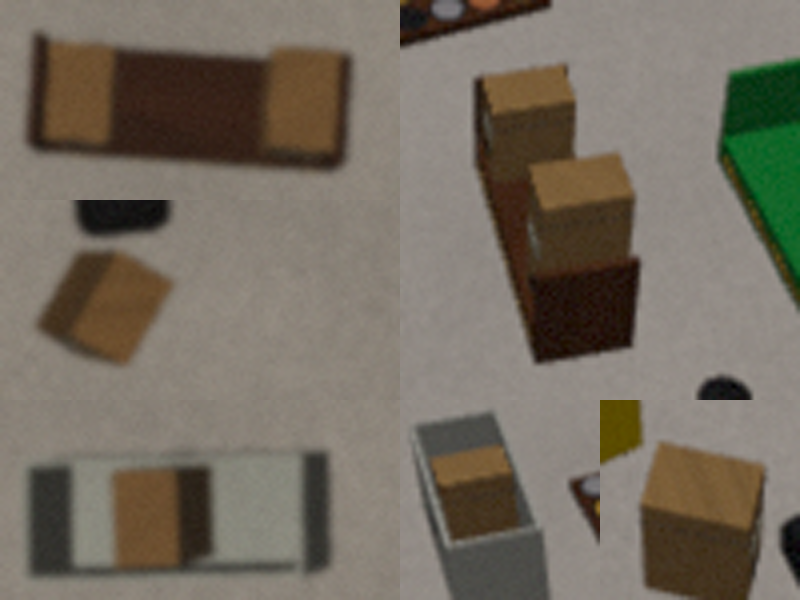

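The crops show the top faces clearly: rack boxes (299,187) and (355.5,189.5), loose box (454.7,241.8), carton box (180.5,254). I'll triangulate these.

Run:
```python
import pickle;from h import *
d=pickle.load(open("f0.pkl","rb"));t=d["top"];s=d["side"]
for n,a,b,z in(("carton",(180.5,254),(257.4,126),.088),("loose",(454.7,241.8),(325.5,300.5),.098),("right",(355.5,189.5),(344.9,194.8),.142),("left",(299,187.4),(331.6,172),.1)):
    P,e=tri(t,a,s,b);Q=onz(t,a,z);print(n,P.round(4),round(e,4),"plane",Q.round(4),"R",np.hypot(*Q[:2]).round(3))
h=cv2.cvtColor(t["img"],cv2.COLOR_RGB2HSV);m=cv2.inRange(h,(8,80,90),(22,255,255))
for z,(u,v) in((.098,(454,241)),(.088,(180,254)),(.142,(355,189)),(.1,(299,187))):
    for c in cv2.findContours(m,0,2)[0]:
        if cv2.pointPolygonTest(c,(u,v),False)>0:
            w=np.array([onz(t,p[0].astype(float),z)[:2]*1000 for p in c],np.float32)
            print(z,cv2.minAreaRect(w))
# rack ends: bottom image edge
for uv in((288,177),(289,202),(366,179),(366,206),(287.5,174.5),(367.5,178)):print(uv,onz(t,uv,.09).round(3))
for uv in((152,241),(227,238),(153,269),(227,267)):print(uv,onz(t,uv,.086).round(3))
print(onz(t,(396,170),.038),onz(t,(456,286),.1))
```

```text
carton [0.468  0.3438 0.082 ] 0.0009 plane [0.4687 0.3419 0.088 ] R 0.58
loose [ 0.4813 -0.3285  0.0944] 0.0008 plane [ 0.4811 -0.3274  0.098 ] R 0.582
right [ 0.6116 -0.0869  0.1384] 0.0002 plane [ 0.6114 -0.0866  0.142 ] R 0.618
left [0.6232 0.0484 0.0942] 0.0014 plane [0.6234 0.048  0.1   ] R 0.625
0.098 ((481.0577697753906, -327.66546630859375), (40.23798370361328, 60.28611373901367), 58.61940002441406)
0.088 ((468.68670654296875, 341.9194030761719), (36.65015411376953, 58.45254135131836), 89.38365936279297)
0.142 ((611.4761962890625, -86.609130859375), (40.03424835205078, 58.95409393310547), 88.25875854492188)
0.1 ((623.3270874023438, 47.856361389160156), (38.65386962890625, 59.350807189941406), 83.17041778564453)
(288, 177) [0.651 0.075 0.09 ]
(289, 202) [0.589 0.074 0.09 ]
(366, 179) [ 0.641 -0.117  0.09 ]
(366, 206) [ 0.574 -0.115  0.09 ]
(287.5, 174.5) [0.657 0.076 0.09 ]
(367.5, 178) [ 0.643 -0.121  0.09 ]
(152, 241) [0.502 0.412 0.086]
(227, 238) [0.505 0.228 0.086]
(153, 269) [0.434 0.41  0.086]
(227, 267) [0.434 0.229 0.086]
[ 0.66717275 -0.20000368  0.038     ] [ 0.37453059 -0.32577461  0.1       ]
```

Heights agree to within 6 mm: the right (-y) rack box is the tallest and the left one the shortest. Next is a helper that turns target poses into tool increments.

```bash
cat >> h.py <<'E'
from scipy.spatial.transform import Rotation as Ro
def Rpsi(psi): # tool down, tool x at world angle psi (deg); jaws at psi-90
    c,s=np.cos(np.radians(psi)),np.sin(np.radians(psi))
    return np.array([[c,s,0],[s,-c,0],[0,0,-1]])
def inc(x,y,z,psi,start=None,rot=None):
    from rig import sense
    S=sense();R=Ro.from_rotvec(S["orientation"] if rot is None else rot).as_matrix();p=S["tcp_pos"] if start is None else np.array(start)
    w=Ro.from_matrix(R.T@Rpsi(psi)).as_rotvec(degrees=True)
    print("t",(R.T@(np.array([x,y,z])-p)*1000).round(1),"a",w.round(2),"psi now",np.degrees(np.arctan2(R[1,0],R[0,0])).round(2))
E
python3 -c "
from h import *
inc(.481,-.3275,.28,58.6)"
```

```text
t [ 313.2 -134.3   23.5] a [-6.000e-02 -1.000e-02 -3.541e+01] psi now 23.19
```

Call:
step_arm(
  increments=[
    {"translation": [313,-134,23],"angular": [0,0,-35.4],"fingers": 85},
    {"translation": [313,-134,23],"angular": [0,0,-35.4],"fingers": 85},
    {"translation": [313,-134,23],"angular": [0,0,-35.4],"fingers": 85},
    {"translation": [313,-134,23],"angular": [0,0,-35.4],"fingers": 85},
    {"translation": [313,-134,23],"angular": [0,0,-35.4],"fingers": 85},
    {"translation": [313,-134,23],"angular": [0,0,-35.4],"fingers": 85},
    {"translation": [313,-134,23],"angular": [0,0,-35.4],"fingers": 85},
    {"translation": [313,-134,23],"angular": [0,0,-35.4],"fingers": 85},
    {"translation": [313,-134,23],"angular": [0,0,-35.4],"fingers": 85},
    {"translation": [313,-134,23],"angular": [0,0,-35.4],"fingers": 85},
  ],
)

```text
clock: 1.1
tcp_pos: [0.4802, -0.329, 0.2808]
orientation: [-2.741, -1.535, 0.001]
ft_force: [-0.5, -0.1, 0.1]
grip_width: 0.0849
```

Run:
```python
from h import *;from rig import *
f=grab_frame("wrist");cv2.imwrite("pics/w1.png",f["img"][:,:,::-1])
print(np.round(f["T"],3).tolist(),f["intrinsics"][0].tolist())
h=cv2.cvtColor(f["img"],cv2.COLOR_RGB2HSV);m=cv2.inRange(h,(8,80,90),(22,255,255))
for c in cv2.findContours(m,0,2)[0]:
    if cv2.contourArea(c)>1000:
        w=np.array([onz(f,p[0].astype(float),.098)[:2]*1000 for p in c],np.float32);print(cv2.minAreaRect(c),cv2.minAreaRect(w))
inc(.481,-.3275,.1,58.6)
```

```text
[[0.852, -0.504, -0.141, 0.515], [-0.523, -0.821, -0.228, -0.271], [-0.001, 0.268, -0.963, 0.35], [0.0, 0.0, 0.0, 1.0]] [310.8692065923092, 0.0, 322.8653275952722]
((325.5, 195.5), (45.0, 71.0), 90.0) ((482.56182861328125, -328.52520751953125), (38.890892028808594, 58.617706298828125), 58.479976654052734)
t [ 2.000e+00 -1.000e-01  1.808e+02] a [-0.01  0.03 -0.12] psi now 58.48
```

View pics/w1.png

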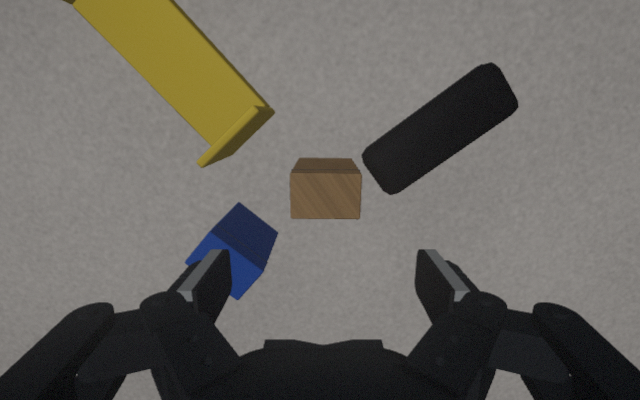

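The wrist view shows the loose box top at (325,195). The glasses case is to the right and the blue box to the left, and both are clear of the finger paths. I'll lower around it now.

Call:
step_arm(
  increments=[
    {"translation": [2,1,40],"angular": [0,0,0],"fingers": 79},
    {"translation": [2,1,80],"angular": [0,0,0],"fingers": 79},
    {"translation": [2,1,110],"angular": [0,0,0],"fingers": 79},
    {"translation": [2,1,130],"angular": [0,0,0],"fingers": 79},
    {"translation": [2,1,147],"angular": [0,0,0],"fingers": 79},
    {"translation": [2,1,147],"angular": [0,0,0],"fingers": 79},
    {"translation": [2,1,147],"angular": [0,0,0],"fingers": 79},
    {"translation": [2,1,147],"angular": [0,0,0],"fingers": 79},
    {"translation": [2,1,147],"angular": [0,0,0],"fingers": 79},
    {"translation": [2,1,147],"angular": [0,0,0],"fingers": 79},
  ],
)

```text
clock: 2.15
tcp_pos: [0.4831, -0.3271, 0.1346]
orientation: [2.739, 1.537, 0.001]
ft_force: [0.1, 0.3, -0.2]
grip_width: 0.079
```

Run:
```python
from h import *;from rig import *
print(sense()["tcp_pos"],sense()["ft_force"])
inc(.482,-.3282,.133,58.5)
```

```text
[ 0.4831429  -0.32709672  0.13461334] [ 0.13669944  0.27940056 -0.21241644]
t [-1.5 -0.4  1.6] a [0.06 0.   0.08] psi now 58.58
```

Call:
step_arm(
  increments=[
    {"translation": [-1.5,0,1],"angular": [0,0,0],"fingers": 79},
    {"translation": [-1.5,0,1],"angular": [0,0,0],"fingers": 66},
    {"translation": [-1.5,0,1],"angular": [0,0,0],"fingers": 52},
    {"translation": [-1.5,0,1],"angular": [0,0,0],"fingers": 52},
    {"translation": [-1.5,0,1],"angular": [0,0,0],"fingers": 52},
    {"translation": [-1.5,0,1],"angular": [0,0,0],"fingers": 52},
    {"translation": [-1.5,0,1],"angular": [0,0,0],"fingers": 52},
    {"translation": [-1.5,0,1],"angular": [0,0,0],"fingers": 52},
    {"translation": [-1.5,0,-9],"angular": [0,0,0],"fingers": 52},
    {"translation": [-1.5,0,-30],"angular": [0,0,0],"fingers": 52},
  ],
)

```text
clock: 3.15
tcp_pos: [0.4816, -0.3277, 0.1634]
orientation: [-2.738, -1.536, 0.002]
ft_force: [0.3, -0.0, -0.7]
grip_width: 0.0592
```

Run:
```python
from h import *;from rig import *
S=sense();print(S["tcp_pos"],S["ft_force"],S["grip_width"])
inc(.52,-.13,.27,85)
f=grab_frame("wrist");cv2.imwrite("pics/w2.png",f["img"][:,:,::-1])
```

```text
[ 0.4815503  -0.32767782  0.16342244] [ 0.34169563 -0.0408302  -0.6997264 ] 0.05923497825155051
t [ 188.8  -70.4 -106.4] a [ -0.15  -0.04 -26.39] psi now 58.61
```

View pics/w2.png

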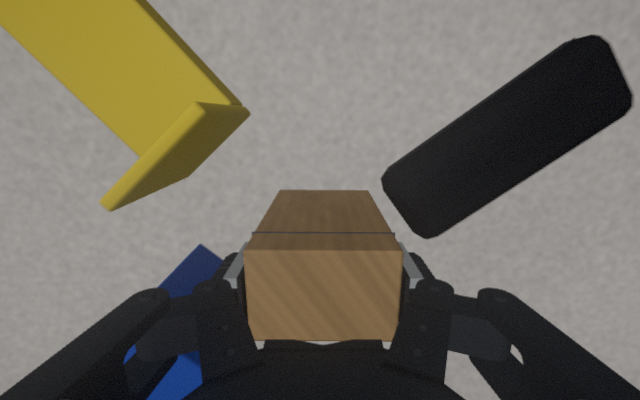

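Box held (opening 59 mm) and lifted. Its top face front edge is at row 248. Next I'll move high before the rack and look at the gap.

Run:
```python
from h import *;from rig import *
S=sense();R=Ro.from_rotvec(S["orientation"]).as_matrix()
inc(.617,-.13,.36,85)
f=grab_frame("wrist")
for uv in((246,250),(401,250),(324,250),(324,248)):
    P=onz(f,uv,S["tcp_pos"][2]-.0355);print(uv,(R.T@(P-S["tcp_pos"])*1000).round(1))
```

```text
t [ 239.3   11.4 -192.5] a [  0.13   0.03 -26.41] psi now 58.59
(246, 250) [ 19.9 -28.2  35.4]
(401, 250) [19.8 28.3 35.6]
(324, 250) [19.9  0.2 35.5]
(324, 248) [20.6  0.2 35.5]
```

Call:
step_arm(
  increments=[
    {"translation": [0,0,-50],"angular": [0,0,0],"fingers": 52},
    {"translation": [0,0,-100],"angular": [0,0,0],"fingers": 52},
    {"translation": [45,2,-130],"angular": [0,0,-5],"fingers": 52},
    {"translation": [90,4,-150],"angular": [0,0,-10],"fingers": 52},
    {"translation": [135,7,-170],"angular": [0,0,-16],"fingers": 52},
    {"translation": [180,9,-185],"angular": [0,0,-21],"fingers": 52},
    {"translation": [220,11,-192],"angular": [0,0,-26.4],"fingers": 52},
    {"translation": [239,11,-192],"angular": [0,0,-26.4],"fingers": 52},
    {"translation": [239,11,-192],"angular": [0,0,-26.4],"fingers": 52},
    {"translation": [239,11,-192],"angular": [0,0,-26.4],"fingers": 52},
  ],
)

```text
clock: 4.25
tcp_pos: [0.6157, -0.1304, 0.3551]
orientation: [-2.317, -2.12, 0.002]
ft_force: [0.6, -0.5, -2.0]
grip_width: 0.0591
```

Run:
```python
from h import *;from rig import *
S=sense();print(S["tcp_pos"],S["ft_force"],S["grip_width"])
f=grab_frame("wrist");cv2.imwrite("pics/w3.png",f["img"][:,:,::-1])
h=cv2.cvtColor(f["img"],cv2.COLOR_RGB2HSV);m=cv2.inRange(h,(8,80,90),(22,255,255))
for c in cv2.findContours(m,0,2)[0]:
    if cv2.contourArea(c)>500:
      print(cv2.minAreaRect(c))
      for z in(.1,.142):
        w=np.array([onz(f,p[0].astype(float),z)[:2]*1000 for p in c],np.float32);print(z,cv2.minAreaRect(w))
```

```text
[ 0.61572071 -0.13041877  0.35514445] [ 0.55847524 -0.53965026 -2.03287536] 0.05911450923512044
((322.5, 287.0), (106.0, 159.0), 90.0)
0.1 ((603.158935546875, -260.8600769042969), (140.13259887695312, 181.6072540283203), 84.92431640625)
0.142 ((605.5491333007812, -235.22543334960938), (121.967529296875, 158.06594848632812), 84.92431640625)
((322.7843322753906, 210.596923828125), (133.00071716308594, 40.71013259887695), 0.8184553980827332)
0.1 ((611.9037475585938, -164.29632568359375), (46.53532409667969, 147.8098602294922), 84.05011749267578)
0.142 ((613.1602783203125, -151.17897033691406), (40.50305938720703, 128.64964294433594), 84.05011749267578)
((316.0, 142.0), (44.0, 66.0), 90.0)
0.1 ((611.6338500976562, -90.13814544677734), (44.61055374145508, 67.38839721679688), 84.88651275634766)
0.142 ((612.9253540039062, -86.63369750976562), (38.82780075073242, 58.653011322021484), 84.88651275634766)
((315.5, 6.0), (12.0, 63.0), 90.0)
0.1 ((622.7992553710938, 33.315696716308594), (9.774934768676758, 58.2786979675293), 84.85677337646484)
0.142 ((622.6433715820312, 20.817100524902344), (8.50783634185791, 50.72419738769531), 84.85678100585938)
```

View pics/w3.png

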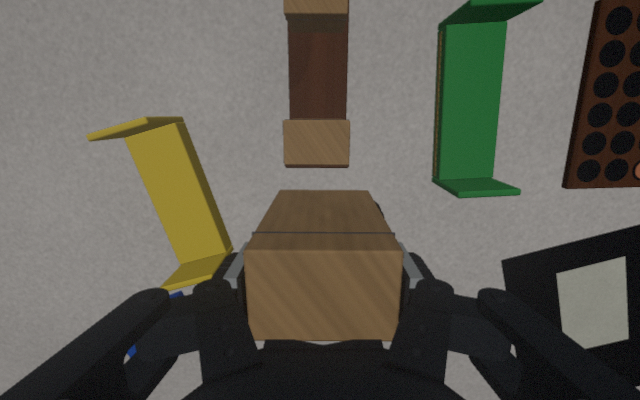

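The rack view shows the tallest's top at (316,142), the shortest's edge at the top (315,6), and the gap between them. Both fit the top-view positions to about 1.5 mm. I'll place the taller loose box 44.5 mm from the tallest, at (616.0, -42.3), with psi 85.1.

Run:
```python
from h import *
inc(.616,-.0423,.30,85.1)
```

```text
t [88.5 -7.4 55.2] a [-0.07  0.04 -0.22] psi now 84.88
```

Call:
step_arm(
  increments=[
    {"translation": [45,-4,0],"angular": [0,0,0],"fingers": 52},
    {"translation": [88,-7,25],"angular": [0,0,-0.2],"fingers": 52},
    {"translation": [88,-7,55],"angular": [0,0,-0.2],"fingers": 52},
    {"translation": [88,-7,55],"angular": [0,0,-0.2],"fingers": 52},
    {"translation": [88,-7,55],"angular": [0,0,-0.2],"fingers": 52},
    {"translation": [88,-7,55],"angular": [0,0,-0.2],"fingers": 52},
    {"translation": [88,-7,55],"angular": [0,0,-0.2],"fingers": 52},
    {"translation": [88,-7,55],"angular": [0,0,-0.2],"fingers": 52},
    {"translation": [88,-7,55],"angular": [0,0,-0.2],"fingers": 52},
    {"translation": [88,-7,55],"angular": [0,0,-0.2],"fingers": 52},
  ],
)

```text
clock: 5.3
tcp_pos: [0.6169, -0.0417, 0.3011]
orientation: [2.313, 2.126, 0.0]
ft_force: [-0.9, -0.8, -0.3]
grip_width: 0.0594
```

Run:
```python
from h import *;from rig import *
print(sense()["tcp_pos"])
inc(.616,-.0423,.1665,85.1)
```

```text
[ 0.61686351 -0.04174059  0.30112998]
t [ -0.6  -0.8 134.6] a [ 0.01 -0.    0.08] psi now 85.18
```

Call:
step_arm(
  increments=[
    {"translation": [0,-0.5,35],"angular": [0,0,0],"fingers": 52},
    {"translation": [0,-0.5,65],"angular": [0,0,0],"fingers": 52},
    {"translation": [0,-0.5,90],"angular": [0,0,0],"fingers": 52},
    {"translation": [0,-0.5,110],"angular": [0,0,0],"fingers": 52},
    {"translation": [0,-0.5,122],"angular": [0,0,0],"fingers": 52},
    {"translation": [0,-0.5,130],"angular": [0,0,0],"fingers": 52},
    {"translation": [0,-0.5,130],"angular": [0,0,0],"fingers": 52},
    {"translation": [0,-0.5,130],"angular": [0,0,0],"fingers": 52},
    {"translation": [0,-0.5,130],"angular": [0,0,0],"fingers": 52},
    {"translation": [0,-0.5,130],"angular": [0,0,0],"fingers": 52},
  ],
)

```text
clock: 6.3
tcp_pos: [0.6166, -0.0416, 0.1717]
orientation: [2.312, 2.126, 0.001]
ft_force: [0.5, -0.4, -1.6]
grip_width: 0.0593
```

Run:
```python
from h import *;from rig import *
S=sense();print(S["tcp_pos"],S["ft_force"],S["wrist_torque"],S["clock"])
inc(.616,-.0423,.1635,85.1)
```

```text
[ 0.61662292 -0.04164588  0.1716509 ] [ 0.45925796 -0.42617254 -1.61042015] [-0.01167328  0.01520893  0.02350728] 6.3
t [-0.7 -0.6  8.2] a [ 0.06 -0.    0.08] psi now 85.18
```

Call:
step_arm(
  increments=[
    {"translation": [-0.5,-0.5,2],"angular": [0,0,0],"fingers": 52},
    {"translation": [-0.5,-0.5,4],"angular": [0,0,0],"fingers": 52},
    {"translation": [-0.5,-0.5,5],"angular": [0,0,0],"fingers": 52},
    {"translation": [-0.5,-0.5,5.5],"angular": [0,0,0],"fingers": 52},
    {"translation": [-0.5,-0.5,6],"angular": [0,0,0],"fingers": 52},
    {"translation": [-0.5,-0.5,6.5],"angular": [0,0,0],"fingers": 52},
    {"translation": [-0.5,-0.5,7],"angular": [0,0,0],"fingers": 52},
    {"translation": [-0.5,-0.5,7],"angular": [0,0,0],"fingers": 52},
    {"translation": [-0.5,-0.5,7],"angular": [0,0,0],"fingers": 52},
    {"translation": [-0.5,-0.5,7],"angular": [0,0,0],"fingers": 52},
  ],
)

```text
clock: 7.3
tcp_pos: [0.6158, -0.042, 0.164]
orientation: [2.313, 2.126, 0.0]
ft_force: [0.2, 0.1, -1.9]
grip_width: 0.0592
```

Call:
step_arm(
  increments=[
    {"translation": [0,0,0.5],"angular": [0,0,0],"fingers": 52},
    {"translation": [0,0,0.5],"angular": [0,0,0],"fingers": 52},
    {"translation": [0,0,1],"angular": [0,0,0],"fingers": 52},
    {"translation": [0,0,1],"angular": [0,0,0],"fingers": 52},
    {"translation": [0,0,1.5],"angular": [0,0,0],"fingers": 52},
    {"translation": [0,0,1.5],"angular": [0,0,0],"fingers": 52},
    {"translation": [0,0,1.5],"angular": [0,0,0],"fingers": 52},
    {"translation": [0,0,1.5],"angular": [0,0,0],"fingers": 52},
    {"translation": [0,0,1.5],"angular": [0,0,0],"fingers": 52},
    {"translation": [0,0,1.5],"angular": [0,0,0],"fingers": 52},
  ],
)

```text
clock: 8.3
tcp_pos: [0.6159, -0.042, 0.1631]
orientation: [2.312, 2.126, 0.0]
ft_force: [-4.1, 0.1, 13.4]
grip_width: 0.0591
```

Contact at 13 N, so the box is set down. I'll open and rise.

Call:
step_arm(
  increments=[
    {"translation": [0,0,-0.5],"angular": [0,0,0],"fingers": 52},
    {"translation": [0,0,-0.7],"angular": [0,0,0],"fingers": 65},
    {"translation": [0,0,-0.7],"angular": [0,0,0],"fingers": 78},
    {"translation": [0,0,-0.7],"angular": [0,0,0],"fingers": 78},
    {"translation": [0,0,-0.7],"angular": [0,0,0],"fingers": 78},
    {"translation": [0,0,-15],"angular": [0,0,0],"fingers": 78},
    {"translation": [0,0,-40],"angular": [0,0,0],"fingers": 78},
    {"translation": [0,0,-80],"angular": [0,0,0],"fingers": 78},
    {"translation": [0,0,-120],"angular": [0,0,0],"fingers": 78},
    {"translation": [0,0,-140],"angular": [0,0,0],"fingers": 78},
  ],
)

```text
clock: 9.3
tcp_pos: [0.6164, -0.0418, 0.307]
orientation: [2.31, 2.124, 0.005]
ft_force: [1.2, 0.9, -0.9]
grip_width: 0.0778
```

Run:
```python
from h import *;from rig import *
print(sense()["tcp_pos"])
inc(.4687,.342,.26,179.5)
```

```text
[ 0.61641978 -0.0418245   0.30701831]
t [ 370.1 -179.6   46.4] a [  0.21   0.18 -94.31] psi now 85.19
```

Call:
step_arm(
  increments=[
    {"translation": [40,-20,5],"angular": [0,0,-8],"fingers": 68},
    {"translation": [80,-40,10],"angular": [0,0,-17],"fingers": 68},
    {"translation": [120,-60,15],"angular": [0,0,-25],"fingers": 68},
    {"translation": [160,-80,20],"angular": [0,0,-34],"fingers": 68},
    {"translation": [200,-100,25],"angular": [0,0,-42],"fingers": 68},
    {"translation": [240,-120,30],"angular": [0,0,-51],"fingers": 68},
    {"translation": [280,-140,35],"angular": [0,0,-59],"fingers": 68},
    {"translation": [320,-160,40],"angular": [0,0,-68],"fingers": 68},
    {"translation": [355,-170,44],"angular": [0,0,-76],"fingers": 68},
    {"translation": [370,-179,44],"angular": [0,0,-84],"fingers": 68},
  ],
)

```text
clock: 10.3
tcp_pos: [0.4671, 0.3448, 0.2592]
orientation: [0.282, 3.129, 0.002]
ft_force: [-0.6, -1.1, 0.1]
grip_width: 0.0679
```

Call:
step_arm(
  increments=[
    {"translation": [0,0,0],"angular": [0,0,-8],"fingers": 68},
    {"translation": [0,0,0],"angular": [0,0,-10.3],"fingers": 68},
    {"translation": [0,0,0],"angular": [0,0,-10.3],"fingers": 68},
    {"translation": [0,0,0],"angular": [0,0,-10.3],"fingers": 68},
    {"translation": [0,0,0],"angular": [0,0,-10.3],"fingers": 68},
    {"translation": [0,0,0],"angular": [0,0,-10.3],"fingers": 68},
    {"translation": [0,0,0],"angular": [0,0,-10.3],"fingers": 68},
    {"translation": [0,0,0],"angular": [0,0,-10.3],"fingers": 68},
    {"translation": [0,0,0],"angular": [0,0,-10.3],"fingers": 68},
    {"translation": [0,0,0],"angular": [0,0,-10.3],"fingers": 68},
  ],
)

```text
clock: 11.3
tcp_pos: [0.4684, 0.3417, 0.2584]
orientation: [-0.014, -3.142, -0.0]
ft_force: [-0.3, -0.4, -0.4]
grip_width: 0.0679
```

```bash
cat > blobs.py <<'E'
from h import *
def blobs(f,z,amin=500,name=None):
    h=cv2.cvtColor(f["img"],cv2.COLOR_RGB2HSV);m=cv2.inRange(h,(8,80,90),(22,255,255))
    for c in cv2.findContours(m,0,2)[0]:
        if cv2.contourArea(c)>amin:
            w=np.array([onz(f,p[0].astype(float),z)[:2]*1000 for p in c],np.float32);a=cv2.minAreaRect(c);b=cv2.minAreaRect(w)
            print("px",np.round(a[0]),"mm",np.round(b[0],1),np.round(b[1],1),round(b[2],2))
    if name:cv2.imwrite(name,f["img"][:,:,::-1])
E
python3 - <<'E'
from blobs import *;from rig import *
print(sense()["tcp_pos"],sense()["joint_pos"].round(2))
blobs(grab_frame("wrist"),.088,800,"pics/w4.png")
t=grab_frame("top");blobs(t,.128,100)
inc(.4687,.342,.125,179.5)
E
```

```text
[0.46843666 0.34165136 0.25838753] [-0.16  0.63 -0.84  1.74  0.54  1.02  0.37]
px [323. 201.] mm [467.8 341.6] [58.8 38.6] 1.37
px [626. 340.] mm [ 241.3 -711.7] [ 63.8 170.2] 86.63
px [180. 246.] mm [488.2 329.9] [35.6 21.2] 88.49
px [346. 189.] mm [614.1 -65.8] [87.4 59.9] 86.38
px [299. 188.] mm [620.2  45.7] [38.3 57.7] 85.52
t [ -0.3   0.3 133.4] a [ 0.   -0.   -0.01] psi now 179.49
```

View pics/w4.png

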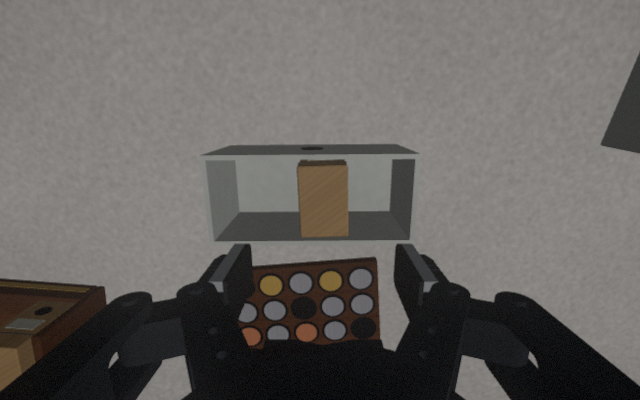

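The wrist view shows the carton with its box top at (323,201), at world (467.8, 341.6) and yaw about 1.4 deg. There is free floor on both sides, so I'll go down and grip across the 40 mm.

Call:
step_arm(
  increments=[
    {"translation": [0.5,0,40],"angular": [0,0,-1.4],"fingers": 68},
    {"translation": [0.5,0,80],"angular": [0,0,-1.4],"fingers": 68},
    {"translation": [0.5,0,110],"angular": [0,0,-1.4],"fingers": 68},
    {"translation": [0.5,0,126],"angular": [0,0,-1.4],"fingers": 68},
    {"translation": [0.5,0,136],"angular": [0,0,-1.4],"fingers": 68},
    {"translation": [0.5,0,136],"angular": [0,0,-1.4],"fingers": 68},
    {"translation": [0.5,0,136],"angular": [0,0,-1.4],"fingers": 55},
    {"translation": [0.5,0,136],"angular": [0,0,-1.4],"fingers": 45},
    {"translation": [0.5,0,136],"angular": [0,0,-1.4],"fingers": 34},
    {"translation": [0.5,0,136],"angular": [0,0,-1.4],"fingers": 34},
  ],
)

```text
clock: 12.4
tcp_pos: [0.4684, 0.3419, 0.1237]
orientation: [-0.024, 3.14, 0.001]
ft_force: [-0.8, -1.9, 8.8]
grip_width: 0.0393
```

Call:
step_arm(
  increments=[
    {"translation": [0,0,0],"angular": [0,0,0],"fingers": 34},
    {"translation": [0,0,0],"angular": [0,0,0],"fingers": 34},
    {"translation": [0,0,-10],"angular": [0,0,0],"fingers": 34},
    {"translation": [0,0,-35],"angular": [0,0,0],"fingers": 34},
    {"translation": [0,0,-65],"angular": [0,0,0],"fingers": 34},
    {"translation": [0,0,-95],"angular": [0,0,0],"fingers": 34},
    {"translation": [0,0,-120],"angular": [0,0,0],"fingers": 34},
    {"translation": [0,0,-130],"angular": [0,0,0],"fingers": 34},
    {"translation": [0,0,-130],"angular": [0,0,0],"fingers": 34},
    {"translation": [0,0,-130],"angular": [0,0,0],"fingers": 34},
  ],
)

```text
clock: 13.4
tcp_pos: [0.4678, 0.3412, 0.2517]
orientation: [0.024, -3.141, 0.001]
ft_force: [-0.5, -0.9, -3.1]
grip_width: 0.0392
```

Run:
```python
from blobs import *;from rig import *
print(sense()["tcp_pos"])
f=grab_frame("wrist")
h=cv2.cvtColor(f["img"],cv2.COLOR_RGB2HSV);m=cv2.inRange(h,(8,80,90),(22,255,255))
S=sense();R=Ro.from_rotvec(S["orientation"]).as_matrix()
for c in cv2.findContours(m,0,2)[0]:
    if cv2.contourArea(c)>800:
        x,y,w,hh=cv2.boundingRect(c);print(x,y,w,hh)
        for uv in((x,y),(x+w,y),(x+w/2,y+hh)):print((R.T@(onz(f,uv,S["tcp_pos"][2]-.0345)-S["tcp_pos"])*1000).round(1))
inc(.48,.10,.25,180.9)
```

```text
[0.46782772 0.34124349 0.2516544 ]
270 224 107 120
[ 30.4 -18.8  34.6]
[30.4 19.  34.5]
[-20.    0.1  34.5]
t [  -8.6 -241.4    1.5] a [-0.06 -0.07 -0.01] psi now -179.11
```

Call:
step_arm(
  increments=[
    {"translation": [-2,-50,0],"angular": [0,0,1],"fingers": 34},
    {"translation": [-4,-100,0],"angular": [0,0,3],"fingers": 34},
    {"translation": [-6,-150,0],"angular": [0,0,5],"fingers": 34},
    {"translation": [-8,-200,10],"angular": [0,0,6],"fingers": 34},
    {"translation": [-9,-235,35],"angular": [0,0,6],"fingers": 34},
    {"translation": [-9,-241,70],"angular": [0,0,6],"fingers": 34},
    {"translation": [-9,-241,100],"angular": [0,0,6],"fingers": 34},
    {"translation": [-9,-241,120],"angular": [0,0,6],"fingers": 34},
    {"translation": [-9,-241,125],"angular": [0,0,6],"fingers": 34},
    {"translation": [-9,-241,125],"angular": [0,0,6],"fingers": 34},
  ],
)

```text
clock: 14.45
tcp_pos: [0.4801, 0.1011, 0.1267]
orientation: [-0.139, -3.136, 0.0]
ft_force: [0.4, 0.3, -0.9]
grip_width: 0.0394
```

Call:
step_arm(
  increments=[
    {"translation": [0,0,2],"angular": [0,0,0],"fingers": 34},
    {"translation": [0,0,4],"angular": [0,0,0],"fingers": 34},
    {"translation": [0,0,5],"angular": [0,0,0],"fingers": 34},
    {"translation": [0,0,6],"angular": [0,0,0],"fingers": 34},
    {"translation": [0,0,6.5],"angular": [0,0,0],"fingers": 34},
    {"translation": [0,0,7],"angular": [0,0,0],"fingers": 34},
    {"translation": [0,0,7.5],"angular": [0,0,0],"fingers": 34},
    {"translation": [0,0,7.5],"angular": [0,0,0],"fingers": 34},
    {"translation": [0,0,7.5],"angular": [0,0,0],"fingers": 34},
    {"translation": [0,0,7.5],"angular": [0,0,0],"fingers": 34},
  ],
)

```text
clock: 15.45
tcp_pos: [0.4807, 0.1008, 0.1199]
orientation: [0.14, 3.138, 0.0]
ft_force: [0.2, 0.3, -1.6]
grip_width: 0.0394
```

Call:
step_arm(
  increments=[
    {"translation": [0,0,0.5],"angular": [0,0,0],"fingers": 34},
    {"translation": [0,0,0.5],"angular": [0,0,0],"fingers": 34},
    {"translation": [0,0,1],"angular": [0,0,0],"fingers": 34},
    {"translation": [0,0,1],"angular": [0,0,0],"fingers": 34},
    {"translation": [0,0,1.5],"angular": [0,0,0],"fingers": 34},
    {"translation": [0,0,1.5],"angular": [0,0,0],"fingers": 34},
    {"translation": [0,0,1.5],"angular": [0,0,0],"fingers": 34},
    {"translation": [0,0,1.5],"angular": [0,0,0],"fingers": 34},
    {"translation": [0,0,1.5],"angular": [0,0,0],"fingers": 34},
    {"translation": [0,0,1.5],"angular": [0,0,0],"fingers": 34},
  ],
)

```text
clock: 16.45
tcp_pos: [0.4807, 0.1009, 0.1196]
orientation: [0.14, 3.137, -0.001]
ft_force: [-9.1, -3.5, 35.9]
grip_width: 0.0394
```

Call:
step_arm(
  increments=[
    {"translation": [0,0,-1.2],"angular": [0,0,0],"fingers": 34},
    {"translation": [0,0,-1.2],"angular": [0,0,0],"fingers": 45},
    {"translation": [0,0,-1.2],"angular": [0,0,0],"fingers": 60},
    {"translation": [0,0,-1.2],"angular": [0,0,0],"fingers": 78},
    {"translation": [0,0,-1.2],"angular": [0,0,0],"fingers": 78},
    {"translation": [0,0,-20],"angular": [0,0,0],"fingers": 78},
    {"translation": [0,0,-60],"angular": [0,0,0],"fingers": 78},
    {"translation": [0,0,-100],"angular": [0,0,0],"fingers": 78},
    {"translation": [0,0,-130],"angular": [0,0,8],"fingers": 78},
    {"translation": [0,0,-130],"angular": [0,0,16],"fingers": 78},
  ],
)

```text
clock: 17.45
tcp_pos: [0.4818, 0.1012, 0.2517]
orientation: [0.584, 3.082, 0.003]
ft_force: [0.5, -0.1, -1.2]
grip_width: 0.0779
```

Call:
step_arm(
  increments=[
    {"translation": [0,0,0],"angular": [0,0,8],"fingers": 78},
    {"translation": [0,0,0],"angular": [0,0,16],"fingers": 78},
    {"translation": [0,0,0],"angular": [0,0,24],"fingers": 78},
    {"translation": [0,0,0],"angular": [0,0,32],"fingers": 78},
    {"translation": [0,0,0],"angular": [0,0,40],"fingers": 78},
    {"translation": [0,0,0],"angular": [0,0,48],"fingers": 78},
    {"translation": [0,0,0],"angular": [0,0,56],"fingers": 78},
    {"translation": [0,0,0],"angular": [0,0,64],"fingers": 78},
    {"translation": [0,0,0],"angular": [0,0,72],"fingers": 78},
    {"translation": [0,0,0],"angular": [0,0,74],"fingers": 78},
  ],
)

```text
clock: 18.45
tcp_pos: [0.4806, 0.1009, 0.2484]
orientation: [2.324, 2.114, -0.0]
ft_force: [-0.2, 0.3, -0.0]
grip_width: 0.0778
```

Run:
```python
from blobs import *;from rig import *
S=sense();print(S["tcp_pos"],S["ft_force"])
blobs(grab_frame("wrist"),.084,800,"pics/w5.png")
t=grab_frame("top");blobs(t,.084,100)
inc(.4807,.1008,.119,85)
```

```text
[0.48061869 0.10094997 0.24839338] [-0.16823153  0.3021788  -0.04280012]
px [499. 381.] mm [629.6 -85.2] [41.3 41.7] 84.57
px [516. 258.] mm [632.8  39.8] [41.3 62.6] 84.56
px [324. 203.] mm [480.8 101.5] [39.  58.5] 84.55
px [630. 329.] mm [ 257.5 -751.9] [112.5  68.8] 9.1
px [346. 189.] mm [617.6 -67.4] [88.3 62.3] 86.22
px [299. 188.] mm [624.2  48.4] [39.7 60.1] 84.11
t [-2.000e-01  1.000e-01  1.294e+02] a [ 0.    0.01 -0.11] psi now 84.89
```

View pics/w5.png

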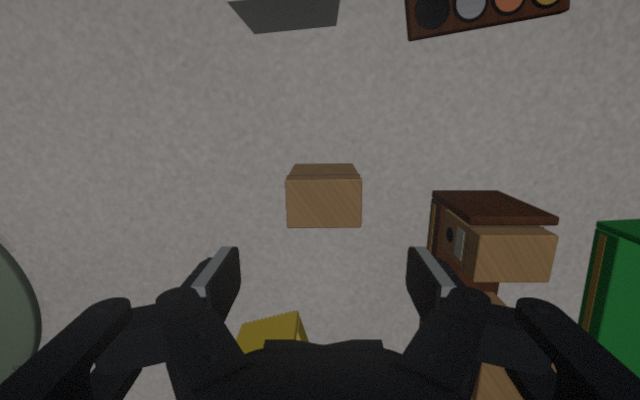

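The set-down box stands upright at (324,203), at world (480.8, 101.3), aligned with the tool. I'll regrip across the 60 mm.

Call:
step_arm(
  increments=[
    {"translation": [0,0,40],"angular": [0,0,0],"fingers": 78},
    {"translation": [0,0,80],"angular": [0,0,0],"fingers": 78},
    {"translation": [0,0,105],"angular": [0,0,0],"fingers": 78},
    {"translation": [0,0,120],"angular": [0,0,0],"fingers": 78},
    {"translation": [0,0,128],"angular": [0,0,0],"fingers": 78},
    {"translation": [0,0,128],"angular": [0,0,0],"fingers": 78},
    {"translation": [0,0,128],"angular": [0,0,0],"fingers": 66},
    {"translation": [0,0,128],"angular": [0,0,0],"fingers": 52},
    {"translation": [0,0,128],"angular": [0,0,0],"fingers": 52},
    {"translation": [0,0,128],"angular": [0,0,0],"fingers": 52},
  ],
)

```text
clock: 19.55
tcp_pos: [0.4811, 0.1009, 0.1214]
orientation: [2.318, 2.12, 0.002]
ft_force: [-1.1, 0.3, 6.6]
grip_width: 0.0596
```

Call:
step_arm(
  increments=[
    {"translation": [0,0,0],"angular": [0,0,0],"fingers": 52},
    {"translation": [0,0,0],"angular": [0,0,0],"fingers": 52},
    {"translation": [0,0,0],"angular": [0,0,0],"fingers": 52},
    {"translation": [0,0,-10],"angular": [0,0,0],"fingers": 52},
    {"translation": [0,0,-40],"angular": [0,0,0],"fingers": 52},
    {"translation": [0,0,-80],"angular": [0,0,0],"fingers": 52},
    {"translation": [0,0,-125],"angular": [0,0,0],"fingers": 52},
    {"translation": [0,0,-170],"angular": [0,0,0],"fingers": 52},
    {"translation": [0,0,-200],"angular": [0,0,0],"fingers": 52},
    {"translation": [0,0,-200],"angular": [0,0,0],"fingers": 52},
  ],
)

```text
clock: 20.55
tcp_pos: [0.4816, 0.1012, 0.3252]
orientation: [2.315, 2.118, 0.009]
ft_force: [1.3, 0.0, -2.7]
grip_width: 0.0588
```

Run:
```python
from blobs import *;from rig import *
S=sense();print(S["tcp_pos"],S["ft_force"])
f=grab_frame("wrist");R=Ro.from_rotvec(S["orientation"]).as_matrix()
h=cv2.cvtColor(f["img"],cv2.COLOR_RGB2HSV);m=cv2.inRange(h,(8,80,90),(22,255,255))
for c in cv2.findContours(m,0,2)[0]:
    if cv2.contourArea(c)>4000:
        x,y,w,hh=cv2.boundingRect(c);print(x,y,w,hh)
        for yy in(y,y+hh):print((R.T@(onz(f,(x+w/2,yy),S["tcp_pos"][2]-.0355)-S["tcp_pos"])*1000).round(1))
cv2.imwrite("pics/w6.png",f["img"][:,:,::-1])
inc(.617,-.035,.32,85.1)
```

```text
[0.48158585 0.10119416 0.32515815] [ 1.34331676  0.04641145 -2.7081933 ]
244 236 157 101
[25.4 -0.4 35.5]
[-17.5  -0.5  35.5]
t [-123.1  147.6    3.3] a [ 0.23 -0.04 -0.22] psi now 84.88
```

Call:
step_arm(
  increments=[
    {"translation": [-30,30,0],"angular": [0,0,0],"fingers": 52},
    {"translation": [-60,62,-5],"angular": [0,0,0],"fingers": 52},
    {"translation": [-95,95,-15],"angular": [0,0,0],"fingers": 52},
    {"translation": [-125,125,-25],"angular": [0,0,0],"fingers": 52},
    {"translation": [-138,149,-35],"angular": [0,0,-0.2],"fingers": 52},
    {"translation": [-138,149,-37],"angular": [0,0,-0.2],"fingers": 52},
    {"translation": [-138,149,-37],"angular": [0,0,-0.2],"fingers": 52},
    {"translation": [-138,149,-37],"angular": [0,0,-0.2],"fingers": 52},
    {"translation": [-138,149,-37],"angular": [0,0,-0.2],"fingers": 52},
    {"translation": [-138,149,-37],"angular": [0,0,-0.2],"fingers": 52},
  ],
)

```text
clock: 21.6
tcp_pos: [0.6164, -0.0494, 0.3573]
orientation: [-2.314, -2.125, 0.0]
ft_force: [0.5, 0.5, -2.1]
grip_width: 0.0594
```

Run:
```python
from blobs import *;from rig import *
S=sense();print(S["tcp_pos"],S["orientation"],S["grip_width"])
f=grab_frame("wrist")
for z in(.1,.128,.142):print(z);blobs(f,z,800)
cv2.imwrite("pics/w7.png",f["img"][:,:,::-1])
inc(.6199,.0029,.30,85.1)
```

```text
[ 0.6164245  -0.04940949  0.35732745] [-2.31362770e+00 -2.12504318e+00  4.21673396e-04] 0.05938247019986277
0.1
px [322. 283.] mm [ 604.6 -176. ] [138.5 178.8] 85.47
px [322. 192.] mm [613.7 -64.2] [ 79.2 145. ] 85.11
px [322.  83.] mm [623.9  47.4] [38.9 58.5] 85.09
0.128
px [322. 283.] mm [ 606.1 -159.3] [126.6 163.5] 85.47
px [322. 192.] mm [614.4 -57.2] [ 72.4 132.6] 85.11
px [322.  83.] mm [623.7  44.9] [35.5 53.5] 85.09
0.142
px [322. 283.] mm [ 606.8 -151. ] [120.7 155.8] 85.47
px [322. 192.] mm [614.7 -53.6] [ 69.  126.4] 85.11
px [322.  83.] mm [623.6  43.6] [33.9 51. ] 85.09
t [52.5 -1.1 57.4] a [-0.01  0.    0.03] psi now 85.13
```

View pics/w7.png

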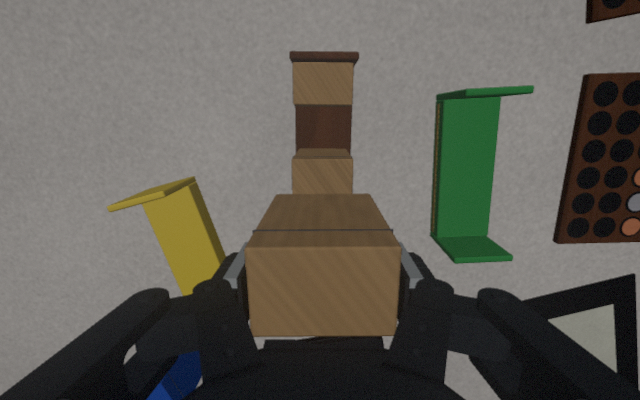

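The view shows the first box's top edge at (322,157), the gap floor between rows 104 and 149, and the shortest's near edge at (322,104). I'll measure the gap.

Run:
```python
from blobs import *;from rig import *
f=grab_frame("wrist")
im=f["img"].astype(float).mean(2)[:,310:335].mean(1)
print([(i,int(v)) for i,v in enumerate(im) if 98<i<112 or 144<i<164])
for v,z in((104.5,.1),(149,.03),(157,.128)):print(v,onz(f,(322,v),z).round(4))
for uv in((291,63),(353,62),(294,104),(352,104)):print(onz(f,uv,.1).round(4))
for uv in((292,157.5),(352.5,157.5)):print(onz(f,uv,.128).round(4))
```

```text
[(99, 90), (100, 90), (101, 90), (102, 90), (103, 86), (104, 64), (105, 51), (106, 49), (107, 49), (108, 49), (109, 49), (110, 50), (111, 50), (145, 49), (146, 49), (147, 49), (148, 63), (149, 71), (150, 73), (151, 72), (152, 72), (153, 72), (154, 72), (155, 71), (156, 68), (157, 69), (158, 72), (159, 86), (160, 88), (161, 87), (162, 87), (163, 87)]
104.5 [0.6218 0.0275 0.1   ]
149 [ 0.6171 -0.024   0.03  ]
157 [ 0.6177 -0.0213  0.128 ]
[0.5952 0.0684 0.1   ]
[0.6552 0.0641 0.1   ]
[0.5939 0.0304 0.1   ]
[0.6518 0.0254 0.1   ]
[ 0.589  -0.0193  0.128 ]
[ 0.6468 -0.0242  0.128 ]
```

Gap is 50 mm, centred at y = 3 mm. Moving above it at (619.9, 3.0).

Call:
step_arm(
  increments=[
    {"translation": [35,0,20],"angular": [0,0,0],"fingers": 52},
    {"translation": [52.5,-1,50],"angular": [0,0,0],"fingers": 52},
    {"translation": [52.5,-1,80],"angular": [0,0,0],"fingers": 52},
    {"translation": [52.5,-1,95],"angular": [0,0,0],"fingers": 52},
    {"translation": [52.5,-1,95],"angular": [0,0,0],"fingers": 52},
    {"translation": [52.5,-1,95],"angular": [0,0,0],"fingers": 52},
    {"translation": [52.5,-1,95],"angular": [0,0,0],"fingers": 52},
    {"translation": [52.5,-1,95],"angular": [0,0,0],"fingers": 52},
    {"translation": [52.5,-1,95],"angular": [0,0,0],"fingers": 52},
    {"translation": [52.5,-1,95],"angular": [0,0,0],"fingers": 52},
  ],
)

```text
clock: 22.7
tcp_pos: [0.6204, 0.0024, 0.2628]
orientation: [2.314, 2.124, 0.001]
ft_force: [0.3, 0.2, -1.2]
grip_width: 0.0594
```

Run:
```python
from blobs import *;from rig import *
print(sense()["tcp_pos"]);inc(.6199,.003,.157,85.1)
```

```text
[0.62040005 0.00240847 0.26281141]
t [  0.5  -0.6 105.8] a [ 0.03 -0.   -0.02] psi now 85.08
```

Call:
step_arm(
  increments=[
    {"translation": [0.5,-0.5,20],"angular": [0,0,0],"fingers": 52},
    {"translation": [0.5,-0.5,40],"angular": [0,0,0],"fingers": 52},
    {"translation": [0.5,-0.5,57],"angular": [0,0,0],"fingers": 52},
    {"translation": [0.5,-0.5,72],"angular": [0,0,0],"fingers": 52},
    {"translation": [0.5,-0.5,85],"angular": [0,0,0],"fingers": 52},
    {"translation": [0.5,-0.5,95],"angular": [0,0,0],"fingers": 52},
    {"translation": [0.5,-0.5,102],"angular": [0,0,0],"fingers": 52},
    {"translation": [0.5,-0.5,105],"angular": [0,0,0],"fingers": 52},
    {"translation": [0.5,-0.5,105],"angular": [0,0,0],"fingers": 52},
    {"translation": [0.5,-0.5,105],"angular": [0,0,0],"fingers": 52},
  ],
)

```text
clock: 23.7
tcp_pos: [0.6201, 0.0031, 0.1578]
orientation: [2.314, 2.124, 0.001]
ft_force: [0.7, -0.6, -2.3]
grip_width: 0.0592
```

Call:
step_arm(
  increments=[
    {"translation": [0,0,2],"angular": [0,0,0],"fingers": 52},
    {"translation": [0,0,3],"angular": [0,0,0],"fingers": 52},
    {"translation": [0,0,4],"angular": [0,0,0],"fingers": 52},
    {"translation": [0,0,5],"angular": [0,0,0],"fingers": 52},
    {"translation": [0,0,5.5],"angular": [0,0,0],"fingers": 52},
    {"translation": [0,0,6],"angular": [0,0,0],"fingers": 52},
    {"translation": [0,0,6],"angular": [0,0,0],"fingers": 52},
    {"translation": [0,0,6],"angular": [0,0,0],"fingers": 52},
    {"translation": [0,0,6],"angular": [0,0,0],"fingers": 52},
    {"translation": [0,0,6],"angular": [0,0,0],"fingers": 52},
  ],
)

```text
clock: 24.7
tcp_pos: [0.6198, 0.003, 0.1515]
orientation: [2.315, 2.124, 0.0]
ft_force: [-2.1, -0.4, 4.5]
grip_width: 0.0592
```

Touched down at the expected height (151.5 mm = 121.4 + 30), with light contact. Releasing.

Call:
step_arm(
  increments=[
    {"translation": [0,0,0.2],"angular": [0,0,0],"fingers": 52},
    {"translation": [0,0,0],"angular": [0,0,0],"fingers": 65},
    {"translation": [0,0,0],"angular": [0,0,0],"fingers": 78},
    {"translation": [0,0,0],"angular": [0,0,0],"fingers": 78},
    {"translation": [0,0,0],"angular": [0,0,0],"fingers": 78},
    {"translation": [0,0,-15],"angular": [0,0,0],"fingers": 78},
    {"translation": [0,0,-45],"angular": [0,0,0],"fingers": 78},
    {"translation": [0,0,-90],"angular": [0,0,0],"fingers": 78},
    {"translation": [0,0,-140],"angular": [0,0,0],"fingers": 78},
    {"translation": [0,0,-180],"angular": [0,0,0],"fingers": 78},
  ],
)

```text
clock: 25.7
tcp_pos: [0.6198, 0.0033, 0.3355]
orientation: [2.313, 2.124, 0.003]
ft_force: [-0.1, -0.4, -1.5]
grip_width: 0.0783
```

Call:
step_arm(
  increments=[
    {"translation": [-40,-10,0],"angular": [0,0,0],"fingers": 78},
    {"translation": [-80,-20,0],"angular": [0,0,0],"fingers": 78},
    {"translation": [-110,-30,0],"angular": [0,0,0],"fingers": 78},
    {"translation": [-110,-30,0],"angular": [0,0,0],"fingers": 78},
    {"translation": [-110,-30,0],"angular": [0,0,0],"fingers": 78},
    {"translation": [-110,-30,0],"angular": [0,0,0],"fingers": 78},
    {"translation": [-110,-30,0],"angular": [0,0,0],"fingers": 78},
    {"translation": [-110,-30,0],"angular": [0,0,0],"fingers": 78},
    {"translation": [-110,-30,0],"angular": [0,0,0],"fingers": 78},
    {"translation": [-110,-30,0],"angular": [0,0,0],"fingers": 78},
  ],
)

```text
clock: 26.7
tcp_pos: [0.5806, -0.1037, 0.3314]
orientation: [-2.314, -2.125, 0.0]
ft_force: [0.2, 0.6, 0.1]
grip_width: 0.078
```

Run:
```python
from blobs import *;from rig import *
S=sense();print(S["tcp_pos"])
f=grab_frame("wrist");s=grab_frame("side")["img"];t=grab_frame("top")["img"]
A=f["img"];B=crop(s,290,140,100,100,4);C=crop(t,280,160,100,60,4)
out=np.zeros((600,800,3),np.uint8);out[:250,:400]=cv2.resize(A,(400,250));out[:400,400:]=B;out[250:490,:400]=C
cv2.imwrite("pics/e.png",out[:,:,::-1]);cv2.imwrite("pics/e_w.png",A[:,:,::-1])
```

```text
[ 0.58061759 -0.10373308  0.33136876]
```

View pics/e.png

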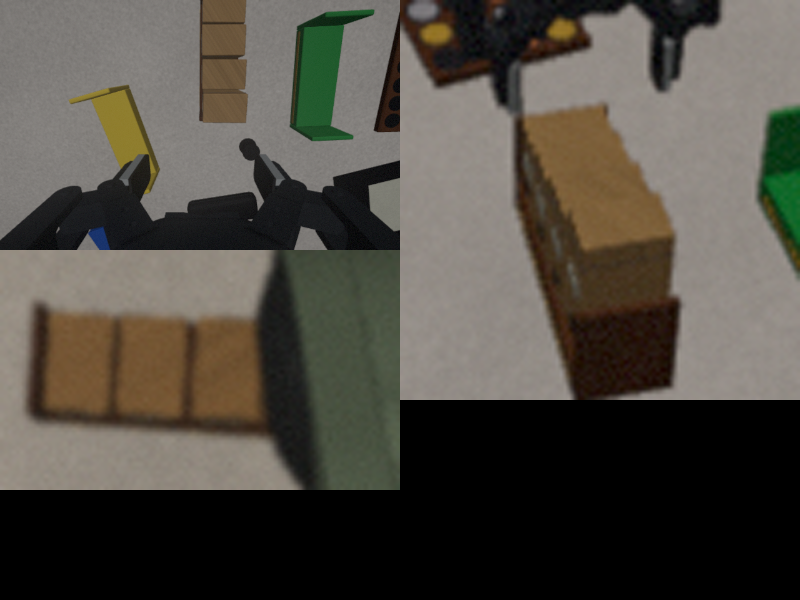

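All four boxes stand in a row, stepping down to the left end, with thin even gaps between them. The loupe and case are where they were. I'll measure the tops as a check before handing in.

Run:
```python
from blobs import *;from rig import *
f=grab_frame("wrist")
h=cv2.cvtColor(f["img"],cv2.COLOR_RGB2HSV);m=cv2.inRange(h,(8,60,95),(22,255,255))
m=cv2.morphologyEx(m,cv2.MORPH_OPEN,np.ones((3,9),np.uint8))
P=[]
for c in cv2.findContours(m,0,2)[0]:
    x,y,w,hh=cv2.boundingRect(c)
    if cv2.contourArea(c)>800 and 300<x+w/2<420 and y<200:print(x,y,w,hh);
for z,n in((.142,"T"),(.128,"tl"),(.114,"sl"),(.1,"S")):
    print(n);
    for c in cv2.findContours(m,0,2)[0]:
        x,y,w,hh=cv2.boundingRect(c)
        if cv2.contourArea(c)>800 and 300<x+w/2<420 and y<200:
            r=cv2.minAreaRect(np.array([onz(f,p[0].astype(float),z)[:2]*1000 for p in c],np.float32))
            if abs(max(r[1])-59)<3.0:print(np.round(r[0],1),np.round(r[1],1),round(r[2],1))
```

```text
325 150 71 46
324 95 71 47
324 39 70 49
324 0 70 34
T
[612.8 -86.5] [38.3 58.5] 85.1
tl
[614.3 -89.2] [40.4 61.6] 85.1
[615.7 -42.4] [37.6 58.4] 85.1
sl
[617.3 -42.7] [39.6 61.4] 85.1
[619.5   2.5] [37.8 58.1] 85.1
[621.5  37.9] [24.1 56.1] 85.0
S
[621.2   4.4] [39.6 61. ] 85.1
[623.3  41.6] [25.3 58.9] 85.0
```

```bash
python3 -c "
from rig import *
print(sense()['ft_force'],sense()['clock']);print(close_job())"
```

```text
[ 0.02041235 -0.0971781  -1.04721015] 26.9
the job is handed in; nothing more can be done
None
```

The row on the rack is complete, and the job was handed in at 26.9 s of the 66 s allowed. I gripped the table box across its 60 mm and set it next to the tallest. I took the carton box out across its 40 mm, set it on the free table, regripped it across 60 mm, and set it next to the shortest.

**Last checks (wrist, side and top views, gripper withdrawn):**
- **Row:** all four boxes stand upright, stepping down from the tallest at the -y end. Measured yaws agree to about 0.1°.
- **Alignment:** narrow faces are in line to about 1 mm.
- **Gaps:** about 4.2, 5.1 and 5.5 mm, going from tallest to shortest. The last one uses the shortest box's earlier position, because the final wrist picture cut that box off.
- **Rack boxes:** the tallest measured where it was at the start. The shortest was last measured in full just before the second placing, also unmoved.
- **Bystanders:** the loupe and glasses case were still in place. The coin tray was seen only in part at the end; the tool never came down near it.

**What disagreed:**
- **Heights:** my two-view heights came out 4–6 mm below the stated ones. The touchdown heights agreed with the stated sizes.
- **Contact force:** setting the carton box on the table, the wrist force reached 36 N. The other two set-downs read 13 N and 5 N.
- **Top view:** in the final top view the arm hid the tallest box.

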